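# Clear and lever open the marble flap of the potato bin

### The arm

A 7-joint arm with a two-finger parallel gripper is mounted at the origin on the work surface. World frame = base frame: x ahead of the robot, y to its left, z up, the work surface at z = 0. Lengths are in m, angles in rad, forces in N, time in s.
With the tool pointing down it reaches from about 0.4 to 0.85 m from the base axis. Payload 10.4 kg.
Tool frame: the origin (TCP) lies on the centre line of the jaws, within the pads' length; the fingertips stand 11 mm ahead of it and the grasp point (between the pads) lies 8 mm behind it; z points along the fingers, y is the line along which they close (so a half turn about z gives the same grasp; the last joint's range is limited). The gripper opens to 87 mm and grips with 3 to 60 N. Pads are 19 mm wide; open, the fingers measure 117 mm over their backs; the gripper's body (75 mm by 190 mm) begins 51 mm behind the grasp point.
Start: joints at [-1.231, 0.332, -0.065, 1.46, 0.022, 1.35, -0.088], TCP at [0.222, 0.584, 0.234] pointing down, gripper open.
Joint ranges: [-2.6, 2.6], [-0.5, 2.12], [-1.47, 1.34], [0.16, 2.42], [-1.27, 4.41], [0.06, 2.06], [-2.6, 2.6]. Speed limits (rad/s): [2.22, 2.22, 2.79, 2.79, 3.14, 3.14, 3.14].

### API

Orientations are given as a unit quaternion [x, y, z, w].
In Python, from bench import r gives the robot as it stands.
- The arm moves only by the shell command python3 -m pendant 'ROWS' [OPENING] [FORCE]. ROWS is JSON, a list of rows, each a list of 4 numbers: the shift along the tool's x, y, z in m, then the turn about the tool's z in rad. A call has 1 to 8 rows; each row shifts and turns the commanded pose from where the row before left it, along the tool's axes as they then stand; what a row does not reach is not made up. A row lasts 1/12 s, in which the tool goes at most 41.7 mm and 7.16 degrees, less where a joint would pass 70% of its speed; a pose out of reach is approached as far as the arm can. A call with a gripper value outside its range is refused whole. OPENING is the opening, from 0 (shut) to 1 (fully open), set as the call begins (- or left out, the last holds). The fingers move at their own pace and stop on an object; FORCE is the grip in N (left out, the last holds). Time passes only in rows, so rows that do not move let the fingers close. It gives the time, the measured TCP pose, the force, the opening and the grip force at its end, in the units of the state.
- r.read_state(): the state, without advancing time (a new reading comes with each control period).
- r.camera(name): name is "scene" or "top" or "wrist"; returns a dict with "img" (400x640x3 uint8, red, green, blue), "camera_matrix" (3x3 intrinsics, pixels), "xyz" and "attitude" of the camera in the world. Camera axes: x right, y down, z forward; pixel columns grow to the right and rows downward; lengths in m; the calibration is good to about 2 mm. The wrist camera is an equidistant fisheye: a pixel r from the principal point sees the ray r / f radians off the axis. A picture is of the moment at which its call begins. There is no depth.
- r.close_job(): hands the job in; it is judged then, once.
Trained networks look in the newest picture that a camera, given by its name, has taken for a name from the list of things; names that differ only in an ending like _2 or _b are one class to them, and where a whole thing is asked for, a point or a joint stands for the part that bears it (a point fixed in the world has none). Each returns a list of dicts, best first, with "score" (0 to 1); they miss things now and then, are a little off and sometimes report something else, mostly with a low value. They report only what shows in the picture. A call takes as long as a camera call. They do not tell look-alikes from the thing itself.
- r.outline_of(thing, camera): "mask" (400x640 bool, what is visible of it) and "bbox" ([centre column, centre row, width, height] in pixels, round what is visible of it).
The state is a dict: "time": time; "joint_positions": joint angles; "joint_vel": joint speeds; "joint_torque": joint torques, N m; "ee_pos": TCP position; "eef_rot": TCP orientation; "ft_force": force on the tool from outside, world axes, zero at the start; "torque": the same for the moment, N m; "width": finger opening in m; "grip_force": force on a finger pad.
Only numpy, scipy, OpenCV 4.12 (cv2) and the standard library are available. Lean on these libraries where they do the work, as an engineer would, in place of code of your own. Each camera call takes 0.05 s, during which the arm holds its last target. There are 200 camera calls.

### The job

With the fingertips, push the round pot stand along the top of the potato bin, off the marble flap and wholly onto the bin's fixed wooden deck. Then press the long end of the wooden lever all the way down onto its stop so that its short end raises the heavy flap, and finish while still holding the lever down there. Push and press only: lift nothing, do not raise the flap with the fingers, leave the lever in its fork, and do not disturb the jar, the spoons or the muffin mould.

Things in the scene. Friction and masses are not known exactly. Their poses are not given: they have to be found in the camera images.
- bin: Fixed wooden potato bin, 200 mm wide, with the lever's fork and stop, one piece, turned by up to 15 degrees. Origin at shelf height; x across, y along, z up. In mm: deck from y=-256 to -61, top z=110; marble flap from y=-59 to 130, top z=111, hinged at the deck's edge; the lever lies beyond the flap along +y at x=0, in a steel fork at y=165 (68 wide, top z=101).
- deck_center (a point): Middle of the top of the fixed wooden deck (195 mm along the bin's y, 200 mm across, 110 mm above the shelf). A rail 14 mm high closes its end away from the flap.
- stop_top (a point): Middle of the top of the stop block for the lever (60 mm across the bin, 20 mm along it), 35 mm above the shelf.
- flap (a joint): Angle of the marble flap (about 1.9 kg, 200 x 189 x 21 mm), rad: 0 lying shut and flush with the deck, growing as its free (+y) edge rises; about 0.275 when the lever is down on its stop. It falls shut when the lever is let go. Limit 0.9.
- flap_edge (a point): Middle of the top of the flap's free edge.
- lever: Loose wooden lever, 0.3 kg, lying in the fork by a cross-pin 12 mm thick. Origin on the pin's axis, y towards the long end. The short arm (70 mm) reaches under the flap's free edge; the long arm (178 mm, 30 wide, 16 thick) slopes up at 22 degrees at the start, down at about 18 on its stop. The flap's weight holds the long end up; holding it down takes 3 to 7 N at the pad.
- lever_pad (a point): Centre of the upper face of the square pad (56 x 56 mm) on the long end, 150 mm from the pin. About 150 mm above the shelf at the start, about 47 mm when the lever lies on its stop; it stays within 12 mm of the same spot seen from above.
- stand_center (a point): Centre (half-way up) of the loose round wooden pot stand, a disc 120 mm across and 20 mm thick, 0.16 kg, lying flat on the marble flap at the start; it slides easily and the step down to the deck is 1 mm.
- jar: Bystander: glass preserving jar with a lever-lock lid, 90 mm across and 140 mm tall; origin under its centre.
- spoons: Bystander: fanned aluminium measuring spoon set lying on the shelf, about 160 mm long, 12 mm high; origin near its middle.
- mould: Bystander: hard grey silicone muffin mould, six cups, lying upside down, 170 x 250 x 34 mm; origin under its centre.
Mind the look-alikes: they are no part of the job. Of the things shaped like the part that bears stand_center, the wooden one is meant.

How it is judged:
On the way, in this order (a step that is already met when the one before it is completed fails the run):
1. the pot stand lies wholly on the wooden deck, the flap still shut (y of stand_center in the frame of bin below -0.118 m and z of stand_center in the frame of bin between 0.112 and 0.128 m and x of stand_center in the frame of bin between -0.085 and 0.085 m and value of joint flap below 0.05 rad), for 0.2 s.
2. the fingers press the lever and the flap is raised (value of joint flap above 0.23 rad and contact force between the fingers and lever above 1 N), for 0.2 s.
At the end, for the whole second after the job is handed in: The pot stand lies flat and still on the deck, centre at bin y < -118 mm (wholly off the flap) and |x| < 85 mm; the flap is still and raised over 0.23 rad; the fingers press the lever with over 1 N, the robot does not touch the flap; the lever pin is within 12 mm of its start (all of step 2 and y of stand_center in the frame of bin below -0.118 m and z of stand_center in the frame of bin between 0.112 and 0.128 m and x of stand_center in the frame of bin between -0.085 and 0.085 m and velocity of joint flap between -0.05 and 0.05 rad/s and linear speed of stand below 0.01 m/s and contact force between each of the arm, the fingers and flap below 0.3 N and distance of lever from where it was at the start of the episode below 0.012 m); the arm keeps its last pose, push and grip.
It fails at once if the flap is raised with the pot stand still on it (value of joint flap above 0.06 rad and y of stand_center in the frame of bin above -0.113 m).
It fails at once if the robot raises the flap itself (value of joint flap above 0.06 rad and contact force between any of the arm, the fingers and flap above 0.5 N).
It fails at once if the pot stand is lifted or falls off the bin (z of stand_center in the frame of bin above 0.14 m or z of stand_center in the frame of bin below 0.095 m).
It fails at once if the lever is lifted out of its fork (distance of lever from where it was at the start of the episode above 0.018 m).
It fails at once if the jar, spoons or muffin mould are disturbed (distance of any of jar, spoons, mould from where it was at the start of the episode above 0.03 m).
It also fails if it takes over 42 s, if anything falls off the work surface, if the arm or the gripper's body presses on something with over 40 N, if the wrist force passes 120 N, or if a joint passes its speed limit or range.

## Working session

There is one attempt and no reset: what is moved stays moved. The work goes in short steps, Python scripts to look and compute and a shell command to move; the robot and the scene stay as the last step left them, time stands still between calls to the robot, and variables do not carry over. Pictures are saved under pics/ and viewed, at most 10 in all, crops included, and the job is handed in when it is done.

```bash
mkdir -p pics; cat > h.py <<'E'
import numpy as np,cv2
from bench import r
from scipy.spatial.transform import Rotation as R
def Rm(a):
    a=np.array(a,float)
    return a if a.shape==(3,3) else R.from_quat(a).as_matrix()
def ray(c,u,v):
    K=np.array(c["camera_matrix"]);d=np.linalg.inv(K)@[u,v,1]
    return Rm(c["attitude"])@d
def onz(c,u,v,z):
    d=ray(c,u,v);o=np.array(c["xyz"]);return o+d*(z-o[2])/d[2]
E
python3 - <<'E'
from h import *
for n in("scene","top"):
    c=r.camera(n);cv2.imwrite(f"pics/{n}0.png",c["img"][:,:,::-1])
    print(n,c["xyz"],c["attitude"],c["camera_matrix"])
    for t in["bin","stand_center","lever","lever_pad","flap","jar","spoons","mould"]:
        try:
            for o in r.outline_of(t,n):print(t,round(o["score"],2),np.round(o["bbox"],0))
        except Exception as e:print(t,e)
print(r.read_state())
E
```

```text
scene [1.60921912 0.08487389 1.28539832] [ 0.6174207   0.69937285 -0.26827499 -0.24020373] [[456.96437554   0.         315.96106342]
 [  0.         456.96437554 202.18498408]
 [  0.           0.           1.        ]]
bin 0.86 [332. 211. 182.  75.]
bin 0.67 [396. 215.  63.  20.]
stand_center 0.89 [337. 204.  35.  24.]
stand_center 0.81 [386. 197.  37.  21.]
stand_center 0.8 [337. 182.  34.  19.]
stand_center 0.28 [335. 211. 179.  84.]
lever 0.71 [394. 218.  60.  25.]
lever_pad 0.73 [396. 216.  62.  22.]
flap 0.94 [334. 209.  64.  54.]
jar 0.94 [360. 276.  31.  47.]
jar 0.39 [396. 217.  62.  21.]
spoons 0.55 [458. 253.  29.  34.]
spoons 0.55 [334. 211.  68.  56.]
mould 0.55 [172. 218.  85.  48.]
top [ 0.34786335 -0.06561312  1.7547299 ] [ 0.71171149 -0.69990034  0.04054649 -0.04429738] [[459.67143002   0.         315.33513484]
 [  0.         459.67143002 201.2180055 ]
 [  0.           0.           1.        ]]
bin 0.69 [293. 204. 172.  67.]
stand_center 0.65 [294. 262.  29.  30.]
lever 0.77 [235. 194.  53.  20.]
lever 0.44 [185. 182.  32.  36.]
lever_pad 0.81 [238. 193.  60.  25.]
lev
[... 341 characters left out ...]
247,  0.3321963 , -0.06468046,  1.46011565,  0.0215888 ,
        1.34990167, -0.08849028]), 'joint_vel': array([ 8.69551483e-04,  7.70260500e-04, -9.75607232e-04, -6.66613278e-04,
       -5.26590460e-05,  8.41601334e-05, -5.83243050e-04]), 'joint_torque': array([-7.44088993e-05, -6.23024511e+01,  2.45213311e-02, -3.90124547e+01,
       -6.12448342e-02,  3.12868645e-02,  1.79652108e-05]), 'ee_pos': array([0.22180043, 0.58433399, 0.2335703 ]), 'eef_rot': array([ 1.80407515e-01,  9.83591951e-01,  3.74404086e-05, -4.51847251e-06]), 'ft_force': array([ 0.22109488, -0.1648665 , -0.11116912]), 'torque': array([-0.02792587,  0.01752269,  0.04941531]), 'grip_force': 0.0, 'width': 0.08683136550502915}
```

View pics/top0.png

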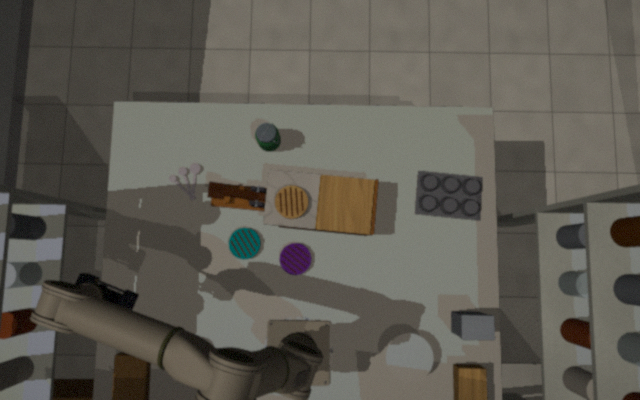

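View pics/scene0.png

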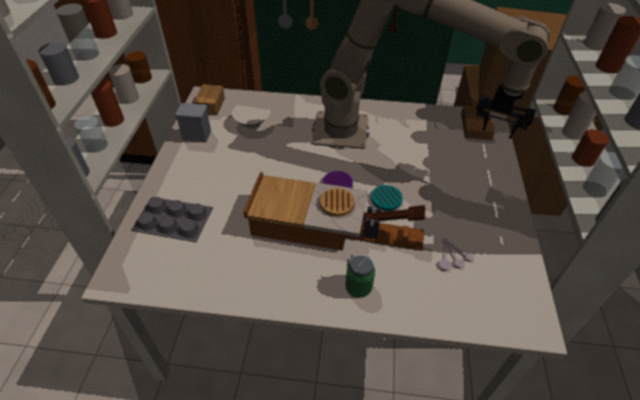

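The top view shows the wooden stand at (292,201) on the flap. The deck is at its right (318–378, 176–235) and the lever at its left (208–267, 182–210). The teal and purple discs are the look-alikes.

```bash
python3 - <<'E'
from h import *
c=r.camera("top");im=c["img"]
for t in("flap","bin","lever"):
    o=r.outline_of(t,"top")[0];m=o["mask"].astype(np.uint8)
    rect=cv2.minAreaRect(cv2.findNonZero(m));b=cv2.boxPoints(rect);z={"flap":.111,"bin":.11,"lever":.1}[t]
    print(t,np.round(b,1).tolist());P=np.array([onz(c,*p,z)[:2] for p in b]);print(np.round(P,3).tolist(),"ctr",P.mean(0).round(3))
    for i in range(2):
        d=P[i+1]-P[i];print(np.linalg.norm(d).round(3),np.degrees(np.arctan2(d[1],d[0])).round(1))
hsv=cv2.cvtColor(im,cv2.COLOR_RGB2HSV);print(hsv[205,345],hsv[201,292],hsv[201,273])
m=cv2.inRange(hsv,(8,90,100),(25,255,255));n,l,s,ce=cv2.connectedComponentsWithStats(m)
for i in range(1,n):
    if s[i,4]>60 and 200<ce[i][0]<400 and 150<ce[i][1]<260:
        b=cv2.boxPoints(cv2.minAreaRect(cv2.findNonZero((l==i).astype(np.uint8))));print(s[i],[onz(c,*p,.11)[:2].round(3).tolist() for p in b])
for n_ in("top","scene"):
    c2=r.camera(n_)
    for o in r.outline_of("stand_center",n_):
        v,u=np.nonzero(o["mask"]);print(n_,u.mean(),v.mean(),onz(c2,u.mean(),v.mean(),.131).round(3))
    for t in("jar","spoons"):
        o=r.outline_of(t,n_)[0];print(t,onz(c2,*o["bbox"][:2],.0).round(3))
print("wood stand top",onz(c,292,201,.131).round(3))
cv2.imwrite("pics/z.png",cv2.resize(im[150:260,190:390],None,fx=4,fy=4,interpolation=2)[:,:,::-1])
E
```

```text
flap [[262.3999938964844, 224.39999389648438], [268.5, 168.5], [321.70001220703125, 174.3000030517578], [315.70001220703125, 230.1999969482422]]
[[0.459, 0.133], [0.663, 0.117], [0.645, -0.077], [0.442, -0.058]] ctr [0.552 0.029]
0.204 -4.4
0.195 -95.3
bin [[209.10000610351562, 220.5], [214.60000610351562, 163.89999389648438], [379.1000061035156, 180.0], [373.6000061035156, 236.60000610351562]]
[[0.47, 0.325], [0.677, 0.314], [0.627, -0.285], [0.422, -0.265]] ctr [0.549 0.022]
0.207 -3.0
0.601 -94.8
lever [[206.0, 197.1999969482422], [208.60000610351562, 180.6999969482422], [266.3999938964844, 189.6999969482422], [263.8999938964844, 206.1999969482422]]
[[0.555, 0.342], [0.616, 0.336], [0.587, 0.123], [0.526, 0.131]] ctr [0.571 0.233]
0.061 -6.2
0.214 -98.0
[ 17 140 122] [ 15 149  94] [ 19  35 117]
[ 315  175   60   59 2972] [[0.448, -0.054], [0.646, -0.07], [0.629, -0.268], [0.432, -0.25]]
[275 185  33  34 602] [[0.603, 0.092], [0.605, -0.024], [0.485, -0.026], [0.483, 0.089]]
top 291.09381898454745 201.64128035320087 [0.541 0.031 0.131]
top 295.0625 259.07270408163265 [0.338 0.012 0.131]
top 244.19559228650138 243.53581267217632 [0.389 0.193 0.131]
jar [0.818 0.134 0.   ]
spoons [0.63  0.448 0.   ]
scene 385.95180722891564 197.3222891566265 [0.516 0.199 0.131]
scene 336.0380835380835 201.86732186732186 [0.559 0.03  0.131]
scene 337.65373961218836 179.35180055401662 [0.45  0.026 0.131]
jar [0.761 0.137 0.   ]
spoons [0.637 0.456 0.   ]
wood stand top [0.543 0.028 0.131]
```

View pics/z.png

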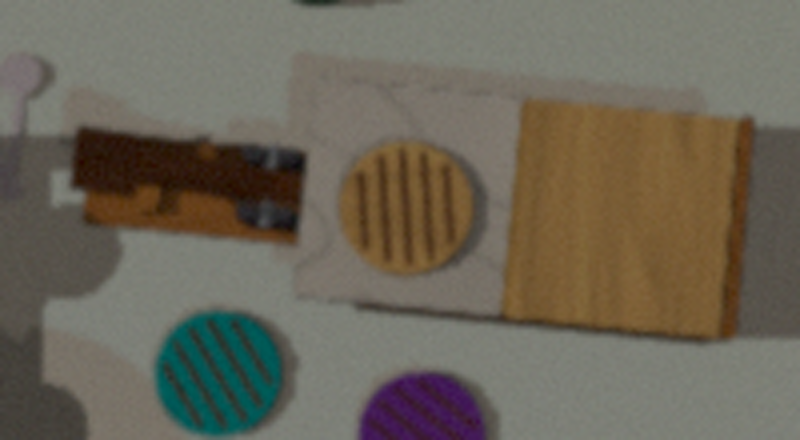

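Bin: yaw about −5°, origin about (0.550, −0.004). The flap and deck sizes match those given. Next I'll turn the tool across the bin and move behind the stand.

```bash
cat >> h.py <<'E'
O=np.array([.550,-.004]);A=np.radians(-5.0)
X=np.array([np.cos(A),np.sin(A)]);Y=np.array([-np.sin(A),np.cos(A)])
def bw(x,y):return O+x*X+y*Y
def wb(p):d=np.array(p[:2])-O;return np.array([d@X,d@Y])
def go(x,y,z):
    s=r.read_state();T=R.from_quat(s["eef_rot"]);p=np.array(s["ee_pos"])
    t=np.r_[bw(x,y),z];ty=T.as_matrix()[:,1];yaw=np.arctan2(ty[1],ty[0])
    print("t",s["time"],"tcp bin",wb(p).round(4),"z",p[2].round(4),"shift tool",T.inv().apply(t-p).round(4),"turn",round(yaw-A,3),"j",np.round(s["joint_positions"],2),"F",np.round(s["ft_force"],1))
E
python3 -m pendant '[[0,0,0,0.12],[0,0,0,0.12],[0,0,0,0.12],[0,0,0,0.12],[0,0,0,0.12],[0,0,0,0.12],[0,0,0,0.12],[0,0,0,0.12]]' 0.55
python3 -m pendant '[[0,0,0,0.11],[0,0,0,0.11],[0,0,0,0.11]]'
python3 -c "from h import *;go(-.01,.118,.234)"
```

```text
time: 2.17
ee_pos: [0.2218, 0.5843, 0.2336]
eef_rot: [0.617, 0.787, 0.0, -0.0]
ft_force: [-0.5, -0.1, 0.5]
width: 0.0496
grip_force: 0.0
time: 2.42
ee_pos: [0.2218, 0.5844, 0.2336]
eef_rot: [0.737, 0.676, 0.0, -0.0]
ft_force: [0.2, -0.3, 0.6]
width: 0.0481
grip_force: 0.0
t 2.4167 tcp bin [-0.3783  0.5575] z 0.2336 shift tool [-0.4395  0.3683 -0.0005] turn -0.0 j [-1.37  0.33  0.11  1.47 -0.04  1.35 -1.34] F [ 0.2 -0.3  0.6]
```

```bash
python3 -m pendant '[[-0.029,0.0245,0,0],[-0.029,0.0245,0,0],[-0.029,0.0245,0,0],[-0.029,0.0245,0,0],[-0.029,0.0245,0,0],[-0.029,0.0245,0,0],[-0.029,0.0245,0,0],[-0.029,0.0245,0,0]]'
python3 -c "from h import *;go(-.01,.118,.234)"
```

```text
time: 3.08
ee_pos: [0.3989, 0.3354, 0.2338]
eef_rot: [0.735, 0.678, 0.0, -0.0]
ft_force: [0.9, 1.2, 0.1]
width: 0.0475
grip_force: 0.0
t 3.0833 tcp bin [-0.1801  0.325 ] z 0.2338 shift tool [-0.2079  0.169  -0.0003] turn 0.005 j [-1.05  0.1   0.29  1.75 -0.03  1.3  -0.84] F [0.9 1.2 0.1]
```

```bash
python3 -m pendant '[[-0.032,0.028,0,0],[-0.032,0.028,0,0],[-0.032,0.028,0,0],[-0.032,0.028,0,0],[-0.032,0.028,0,0],[-0.032,0.02,0,0],[0,0,0,0]]'
python3 - <<'E'
from h import *
go(-.01,.118,.234)
c=r.camera("wrist");cv2.imwrite("pics/w1.png",c["img"][:,:,::-1]);print(c["xyz"],c["attitude"],c["camera_matrix"])
E
```

```text
time: 3.67
ee_pos: [0.5424, 0.1273, 0.234]
eef_rot: [0.739, 0.674, -0.0, 0.002]
ft_force: [-0.2, -1.2, 0.2]
width: 0.0477
grip_force: 0.0
t 3.6667 tcp bin [-0.019   0.1302] z 0.234 shift tool [-0.0121  0.0091  0.    ] turn -0.005 j [-0.75  0.19  0.5   1.67 -0.09  1.31 -0.33] F [-0.2 -1.2  0.2]
[0.54766727 0.19246428 0.38544065] [ 0.99116032 -0.04550762 -0.00448043  0.12453996] [[309.70691629   0.         321.69103094]
 [  0.         309.70691629 201.43987952]
 [  0.           0.           1.        ]]
```

View pics/w1.png

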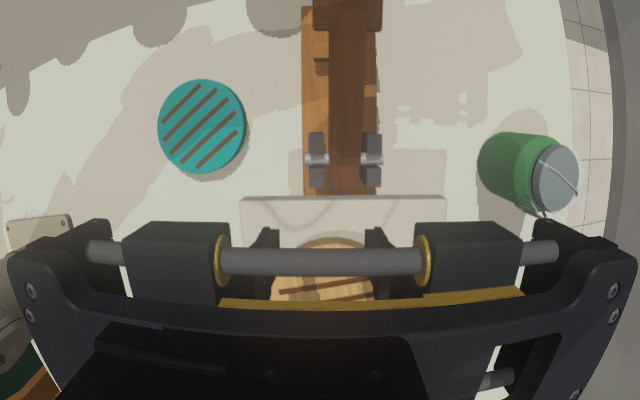

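The wrist view shows the flap's free edge from (241,199) to (446,197), the fork pin at about (345,158), the lever rising to its pad at about (347,10), and the stand's rim between the fingers.

```bash
cat >> h.py <<'E'
def fz(c,u,v,z):
    K=np.array(c["camera_matrix"]);d=np.array([(u-K[0,2])/K[0,0],(v-K[1,2])/K[1,1]]);t=np.linalg.norm(d)
    q=Rm(c["attitude"])@np.r_[d/t*np.sin(t),np.cos(t)];o=np.array(c["xyz"]);return o+q*(z-o[2])/q[2]
E
python3 - <<'E'
from h import *
c=r.camera("wrist")
for n,u,v,z in[("edgeL",241,199,.111),("edgeR",446,197,.111),("pinL",308,158,.09),("pinR",383,158,.09),("pad lo L",315,28,.14),("pad lo R",381,28,.14),("standtop",325,238,.131),("standL",270,295,.131),("standR",376,295,.131)]:
    p=fz(c,u,v,z);print(n,p.round(3),"bin",wb(p).round(3))
E
```

```text
edgeL [0.466 0.136 0.111] bin [-0.096  0.132]
edgeR [0.66  0.121 0.111] bin [0.099 0.134]
pinL [0.531 0.165 0.09 ] bin [-0.034  0.167]
pinR [0.603 0.159 0.09 ] bin [0.038 0.167]
pad lo L [0.548 0.275 0.14 ] bin [-0.026  0.278]
pad lo R [0.601 0.272 0.14 ] bin [0.027 0.28 ]
standtop [0.541 0.099 0.131] bin [-0.018  0.101]
standL [0.483 0.044 0.131] bin [-0.071  0.042]
standR [0.585 0.035 0.131] bin [0.031 0.042]
```

```bash
python3 -m pendant '[[-0.004,0.002,0.025,0],[-0.003,0.001,0.03,0],[0,0,0.03,0],[0,0,0.015,0],[0,0,0.004,0],[0,0,0,0]]'
python3 -c "from h import *;go(-.016,-.08,.129)"
```

```text
time: 4.27
ee_pos: [0.5408, 0.13, 0.1288]
eef_rot: [0.735, 0.678, -0.001, -0.001]
ft_force: [0.8, 0.2, 0.1]
width: 0.048
grip_force: 0.0
t 4.2667 tcp bin [-0.0209  0.1327] z 0.1288 shift tool [-2.127e-01  3.300e-03 -1.000e-04] turn 0.007 j [-0.73  0.28  0.48  1.8  -0.14  1.1  -0.28] F [0.8 0.2 0.1]
```

```bash
python3 -m pendant '[[-0.008,0.001,0,0],[-0.01,0.001,0,0],[-0.012,0.001,0,0],[-0.012,0.001,0,0],[-0.012,0,0,0],[-0.012,0,0,0],[-0.012,0,0,0],[-0.012,0,0,0]]'
python3 -c "from h import *;go(-.016,-.085,.129)"
```

```text
time: 4.93
ee_pos: [0.5382, 0.0374, 0.1297]
eef_rot: [0.736, 0.677, 0.0, -0.0]
ft_force: [0.2, 0.6, 0.6]
width: 0.0476
grip_force: 0.6
t 4.9333 tcp bin [-0.0154  0.0403] z 0.1297 shift tool [-0.1253 -0.0013  0.0006] turn 0.005 j [-0.62  0.24  0.53  1.84 -0.14  1.09 -0.12] F [0.2 0.6 0.6]
```

```bash
python3 -m pendant '[[-0.012,0.001,0,0],[-0.012,0.001,0,0],[-0.012,0.001,0,0],[-0.012,0.001,0,0],[-0.012,0.001,0,0],[-0.012,0.001,0,0],[-0.012,0.001,0,0],[-0.01,0.001,0,0]]'
python3 -m pendant '[[-0.01,0,0,0],[-0.008,0,0,0],[-0.006,0,0,0],[-0.003,0,0,0],[0,0,0,0],[0,0,0,0]]'
python3 - <<'E'
from h import *
go(-.016,-.085,.129)
for n in("top","scene"):
    c=r.camera(n)
    for o in r.outline_of("stand_center",n):
        v,u=np.nonzero(o["mask"]);p=onz(c,u.mean(),v.mean(),.130);print(n,o["score"],p.round(3),wb(p).round(3))
cv2.imwrite("pics/s2.png",cv2.resize(c["img"][130:290,210:450],None,fx=3,fy=3)[:,:,::-1])
E
```

```text
time: 5.6
ee_pos: [0.5384, -0.0572, 0.1294]
eef_rot: [0.736, 0.677, -0.0, -0.0]
ft_force: [-0.8, 0.4, 0.6]
width: 0.0478
grip_force: 0.3
time: 6.1
ee_pos: [0.5365, -0.0822, 0.1295]
eef_rot: [0.735, 0.678, 0.0, -0.0]
ft_force: [-0.4, 0.2, 0.8]
width: 0.0478
grip_force: 0.0
t 6.1 tcp bin [-0.0066 -0.0791] z 0.1295 shift tool [-0.0058 -0.0094  0.0005] turn 0.005 j [-0.45  0.26  0.6   1.84 -0.16  1.09  0.13] F [-0.4  0.2  0.8]
top 0.97 [0.389 0.193 0.13 ] [-0.177  0.182]
top 0.83 [ 0.522 -0.167  0.13 ] [-0.013 -0.165]
top 0.57 [0.346 0.047 0.13 ] [-0.208  0.033]
scene 0.96 [0.447 0.026 0.13 ] [-0.105  0.021]
scene 0.67 [0.516 0.198 0.13 ] [-0.051  0.199]
scene 0.65 [0.59  0.238 0.13 ] [0.019 0.244]
scene 0.57 [ 0.549 -0.161  0.13 ] [ 0.013 -0.157]
```

View pics/s2.png

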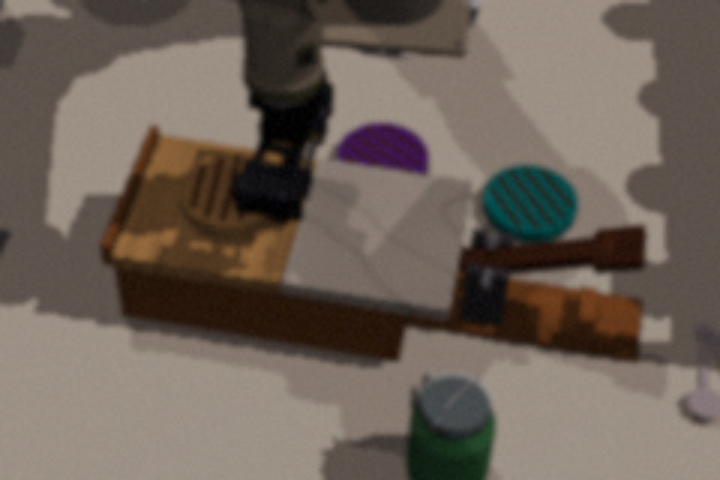

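Stand is at bin (≈0, −0.15), wholly on the deck, and the flap is shut. Backing off, then to the pad.

```bash
python3 -m pendant '[[0.01,0,0,0],[0.012,0,0,0],[0,0,-0.025,0],[0,0,-0.035,0],[0,0,-0.03,0],[0.02,0,0,0],[0.035,0,0,0],[0.035,0,0,0]]' 0
python3 -m pendant '[[0.038,0,0,0],[0.038,0,0,0],[0.038,0,0,0],[0.038,0,0,0],[0.038,0,0,0],[0.038,0,0,0],[0.03,0,0,0],[0.015,0,0,0]]'
python3 -m pendant '[[0,0,0,0]]'
python3 -c "from h import *;go(0,.305,.175)"
```

```text
time: 6.97
ee_pos: [0.5458, 0.031, 0.2204]
eef_rot: [0.736, 0.677, 0.001, 0.0]
ft_force: [0.4, 1.1, 0.3]
width: 0.0043
grip_force: 0.0
time: 7.63
ee_pos: [0.5657, 0.3082, 0.2188]
eef_rot: [0.733, 0.68, 0.0, -0.001]
ft_force: [0.4, 0.2, 0.6]
width: 0.0004
grip_force: 0.0
time: 7.72
ee_pos: [0.5659, 0.3072, 0.2186]
eef_rot: [0.733, 0.68, -0.0, -0.001]
ft_force: [-0.2, 0.9, 0.5]
width: 0.0009
grip_force: 0.0
t 7.7167 tcp bin [-0.0113  0.3114] z 0.2186 shift tool [-0.0066  0.0112  0.0435] turn 0.012 j [-0.87  0.39  0.4   1.45 -0.16  1.33 -0.53] F [-0.2  0.9  0.5]
```

```bash
python3 -m pendant '[[-0.004,0.011,0.01,0.01],[-0.002,0,0.02,0],[0,0,0.01,0],[0,0,0,0]]'
python3 - <<'E'
from h import *
go(0,.305,.161)
c=r.camera("top")
for o in r.outline_of("stand_center","top"):
    v,u=np.nonzero(o["mask"]);p=onz(c,u.mean(),v.mean(),.130);print(o["score"],p.round(3),wb(p).round(3))
c=r.camera("scene");cv2.imwrite("pics/s3.png",cv2.resize(c["img"][130:290,210:450],None,fx=3,fy=3)[:,:,::-1])
E
```

```text
time: 8.05
ee_pos: [0.5777, 0.2919, 0.1765]
eef_rot: [0.74, 0.673, -0.002, -0.0]
ft_force: [0.4, 0.0, -0.1]
width: 0.0005
grip_force: 0.0
t 8.05 tcp bin [0.0018 0.2972] z 0.1765 shift tool [ 0.0078 -0.0018  0.0155] turn -0.007 j [-0.84  0.43  0.4   1.49 -0.17  1.26 -0.51] F [ 0.4  0.  -0.1]
0.83 [0.391 0.192 0.13 ] [-0.175  0.181]
0.83 [0.338 0.011 0.13 ] [-0.212 -0.004]
0.81 [ 0.527 -0.147  0.13 ] [-0.011 -0.144]
```

View pics/s3.png

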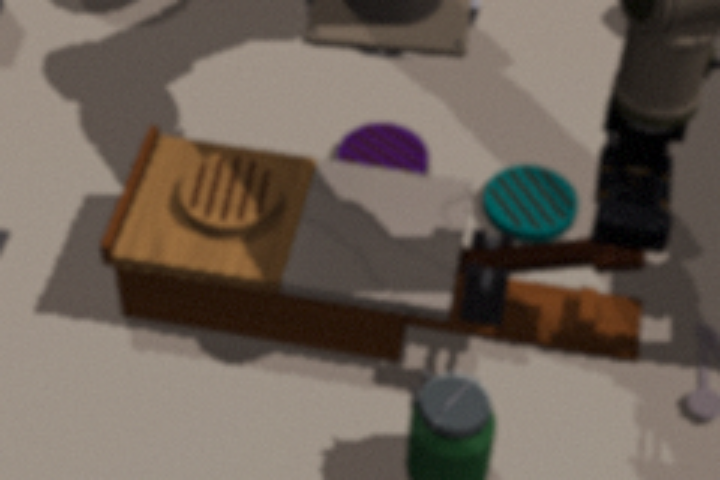

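The stand is at bin (−0.01, −0.144), clear of the flap, and the fingers are over the pad. Pressing down.

```bash
python3 -m pendant '[[0.005,-0.001,0.005,0],[0.004,0,0.006,0],[0,0,0.006,0],[0,0,0.007,0],[0,0,0.008,0],[0,0,0.008,0],[0,0,0.008,0],[0,0,0.008,0]]'
python3 -c "from h import *;go(0,.305,.058)"
```

```text
time: 8.87
ee_pos: [0.5787, 0.3051, 0.124]
eef_rot: [0.738, 0.674, 0.002, -0.0]
ft_force: [-0.1, 3.2, 6.0]
width: 0.0008
grip_force: 3.0
t 8.8667 tcp bin [0.0016 0.3104] z 0.124 shift tool [-0.0056 -0.0017  0.066 ] turn -0.004 j [-0.84  0.49  0.38  1.53 -0.19  1.16 -0.51] F [-0.1  3.2  6. ]
```

```bash
python3 -m pendant '[[0,0,0.009,0],[0,0,0.009,0],[0,0,0.009,0],[0,0,0.009,0],[0,0,0.008,0],[0,0,0.007,0],[0,0,0.005,0],[0,0,0.003,0]]'
python3 -c "from h import *;go(0,.305,.058)"
```

```text
time: 9.53
ee_pos: [0.5785, 0.3029, 0.0642]
eef_rot: [0.739, 0.674, -0.0, 0.0]
ft_force: [0.5, -1.9, 6.7]
width: 0.0006
grip_force: 2.7
t 9.5333 tcp bin [0.0016 0.3082] z 0.0642 shift tool [-0.0032 -0.0016  0.0062] turn -0.005 j [-0.83  0.55  0.37  1.58 -0.22  1.06 -0.49] F [ 0.5 -1.9  6.7]
```

```bash
python3 -m pendant '[[0,0,0.003,0],[0,0,0.003,0],[0,0,0.002,0],[0,0,0,0]]'
python3 -m pendant '[[0,0,0.002,0],[0,0,0.001,0],[0,0,0,0]]'
python3 -c "from h import *;go(0,.305,.058)"
```

```text
time: 9.87
ee_pos: [0.579, 0.3031, 0.0597]
eef_rot: [0.739, 0.674, 0.001, 0.0]
ft_force: [-10.4, -7.4, 30.7]
width: 0.0004
grip_force: 13.5
time: 10.12
ee_pos: [0.5798, 0.3039, 0.0591]
eef_rot: [0.739, 0.674, 0.002, -0.0]
ft_force: [-11.8, -6.6, 42.6]
width: 0.0008
grip_force: 19.0
t 10.1167 tcp bin [0.0029 0.3093] z 0.0591 shift tool [-0.0043 -0.0029  0.0011] turn -0.005 j [-0.82  0.55  0.37  1.58 -0.22  1.05 -0.49] F [-11.8  -6.6  42.6]
```

On the stop; I'll ease the force a little and check.

```bash
python3 -m pendant '[[0,0,-0.001,0],[0,0,-0.001,0],[0,0,0,0],[0,0,0,0],[0,0,0,0],[0,0,0,0]]'
python3 - <<'E'
from h import *
go(0,.305,.058)
c=r.camera("top")
for o in r.outline_of("stand_center","top"):
    v,u=np.nonzero(o["mask"]);p=onz(c,u.mean(),v.mean(),.130);print(o["score"],wb(p).round(3))
c=r.camera("scene");cv2.imwrite("pics/s4.png",cv2.resize(c["img"][130:290,210:450],None,fx=3,fy=3)[:,:,::-1])
E
```

```text
time: 10.62
ee_pos: [0.5798, 0.304, 0.0594]
eef_rot: [0.739, 0.674, 0.002, 0.0]
ft_force: [-7.5, -3.9, 30.3]
width: 0.0008
grip_force: 14.1
t 10.6167 tcp bin [0.0029 0.3094] z 0.0594 shift tool [-0.0045 -0.0029  0.0014] turn -0.005 j [-0.83  0.55  0.37  1.58 -0.22  1.05 -0.49] F [-7.5 -3.9 30.3]
0.92 [-0.211 -0.002]
0.81 [-0.176  0.182]
0.7 [-0.011 -0.145]
```

View pics/s4.png

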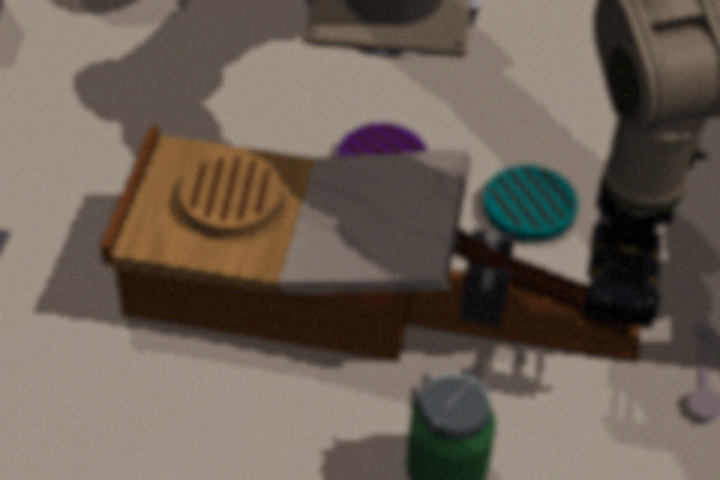

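The flap is raised, the lever is on its stop with about 30 N steady, and the stand is at rest on the deck. Handing in.

```bash
python3 -c "from bench import r;print(r.close_job())"
```

```text
the job is handed in; nothing more can be done
None
```

I handed the job in with the pot stand resting wholly on the deck (centre at about bin y = −0.145 m), the flap raised, and the fingers holding the lever on its stop with about 30 N; the hand-in returned no verdict.

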